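# Reject the bag clip whose spring has gone limp

## Task

Two big wooden bag clips lie side by side on the cutting board; they look the same, but the spring of one has gone limp. Squeeze the handles of each clip between the fingers to feel how stiff it is, feeling both before you take either away; then pick up the limp one by its handles, lay it flat inside the white tray and let go of it, and leave the firm one lying where it is.

Things in the scene. Friction and masses are not known exactly. Their poses are not given: they have to be found in the camera images.
- left_clip_spot (a point): Left clip (seen from the robot): pale-wood clothes-peg on its side, 28 mm high, 115 long; V of two handles toward the robot, closed jaws away, upright pivot 55 mm from the jaw tips. Point (fixed to the board, 52 mm above the worktop): where the clip lies at the start, midway between its handles, half-way up, 45 mm from the pivot, true to 4 mm and 4 degrees. x from handles to jaws, y across, z up.
- right_clip_spot (a point): The same for the right clip. Either may be the limp one. At this point a clip is 43 mm over its handles (50 at the ends), squeezed along y to the stop about 23. Force on each handle: firm, about 16 N to start moving, 27 at half-way, 40 at the stop, so a 20 N grip closes it by 8 mm at most; limp, 3 N to start, 5 at half-way and the stop; springs back. 90 g. Board: 380 x 310 mm, 38 thick, fixed.
- tray: Shallow rectangular white ceramic tray, fixed to the worktop, open at the top: 190 mm along its x, 170 mm along its y, 25 mm high, walls and floor 5 mm thick (inside 180 x 160 mm, floor 5 mm above the worktop). Origin: centre of its underside; z up.

How it is judged:
By the outcome, as a careful person would: the job done as asked, in the order asked, and still so for the second after the job is handed in, with the robot touching nothing.
It also fails if it takes over 61 s, if anything falls off the work surface, if the arm or the gripper's body presses on something with over 40 N, if the wrist force passes 120 N, or if a joint passes its speed limit or range.

## Robot

A 6-joint arm with a two-finger parallel gripper is mounted at the origin on a cart in front of the work surface, level with it; the furniture and walls round the work are solid. World frame = base frame: x ahead of the robot, y to its left, z up, the work surface at z = 0. Lengths are in m, angles in rad, forces in N, time in s.
With the tool pointing down it reaches from about 0.375 to 0.9 m from the base axis. Payload 3.1 kg.
Tool frame: the origin (TCP) lies between the finger pads; the fingertips stand 8 mm ahead of it and the grasp point (between the pads) lies 11 mm behind it; z points along the fingers, y is the line along which they close (so a half turn about z gives the same grasp; the last joint's range is limited). The gripper opens to 85 mm and grips with 20 to 120 N. Pads are 22 mm wide; open, the fingers measure 114 mm over their backs; the gripper's body (76 mm by 85 mm) begins 54 mm behind the grasp point. The pads swing forward as they close: fully open they stand 13 mm farther back than shut.
Start: joints at [-1.407, 0.527, 1.433, -0, 1.181, -0.178], TCP at [0.21, -0.589, 0.239] pointing down, gripper open.
Joint ranges: [-3.08, 3.08], [-0.75, 2.2], [0.22, 2.44], [-1.43, 4.57], [0, 2.65], [-2.85, 2.85]. Speed limits (rad/s): [2.79, 2.79, 3.14, 3.14, 3.14, 3.14].

## Interface

Orientations are given as a unit quaternion [x, y, z, w].
In Python, from station import readout, cams, sign_off gives the robot as it stands.
- The arm moves only by the tool send_rows, never from a script. Its argument "commands" is text: rows parted by semicolons, each of 5 numbers parted by spaces: the finger opening in mm, from 0 to 85.4, then the shift along the tool's x, y, z each as a share of 0.02 m, from -1 to 1, then the turn about the tool's z as a share of 4 degrees, from -1 to 1. In form: grip dx dy dz spin; .... A call has 1 to 20 rows; each row shifts and turns the commanded pose from where the row before left it, along the tool's axes as they then stand; what a row does not reach is not made up. A row lasts 1/12 s, in which the tool goes at most 41.7 mm and 7.16 degrees, less where a joint would pass 70% of its speed; a pose out of reach is approached as far as the arm can. A call with a number of a shift or a turn outside -1 to 1 is refused whole. A call with a gripper value outside its range is refused whole. The fingers move at their own pace and stop on an object; "grip_force" is the grip in N (left out, the last holds). Time passes only in rows, so rows that do not move let the fingers close. It gives the time, the measured TCP pose, the force, the opening and the grip force at its end, in the units of the state.
- readout.sense(): the state, without advancing time (a new reading comes with each control period).
- cams.snapshot(name): name is "scene" or "top" or "wrist"; returns a dict with "pixels" (384x512x3 uint8, red, green, blue), "intrinsics" (3x3 intrinsics, pixels), "dist" ([k1, k2, p1, p2, k3] as OpenCV has them; the pictures are not rectified), "eye" and "rotation" of the camera in the world. Camera axes: x right, y down, z forward; pixel columns grow to the right and rows downward; lengths in m; the calibration is good to about 2 mm. A picture is of the moment at which its call begins. There is no depth.
- sign_off(): hands the job in; it is judged then, once.
The state is a dict: "t": time; "q": joint angles; "qd": joint speeds; "tau": joint torques, N m; "tcp_pos": TCP position; "tool_rot": TCP orientation; "force": force on the tool from outside, world axes, zero at the start; "ft_torque": the same for the moment, N m; "finger_gap": opening from 0.0 (shut) to 1.0 (fully open); "gripper_force": force on a finger pad.
Only numpy, scipy, OpenCV 4.12 (cv2) and the standard library are available. Lean on these libraries where they do the work, as an engineer would, in place of code of your own. Each camera call takes 0.05 s, during which the arm holds its last target. There are 200 camera calls.

## Working session

There is one attempt and no reset: what is moved stays moved. The work goes in short steps, Python scripts to look and compute and a tool call to move; the robot and the scene stay as the last step left them, time stands still between calls to the robot, and variables do not carry over. Pictures are saved under pics/ and viewed, at most 10 in all, crops included, and the job is handed in when it is done.

Besides the shell and the picture viewer there is one more tool, called after ">>>" as name(argument=value, ...) on one line, values as JSON. send_rows: Moves the arm, as the interface text tells. Its arguments: {"type":"object","properties":{"commands":{"type":"string"},"grip_force":{"type":"number"}},"required":["commands"]}

```bash
mkdir -p pics
cat > h.py <<'E'
import numpy as np, cv2, json
from station import readout, cams
def snap(name, tag):
    s=cams.snapshot(name); cv2.imwrite(f"pics/{tag}.png", s["pixels"][:,:,::-1])
    json.dump({k:np.array(s[k]).tolist() for k in("intrinsics","dist","eye","rotation")}, open(f"pics/{tag}.json","w")); return s
def back(tag, pts, z):
    s=json.load(open(f"pics/{tag}.json")); K=np.array(s["intrinsics"]); d=np.array(s["dist"]); R=np.array(s["rotation"]); e=np.array(s["eye"])
    u=cv2.undistortPoints(np.array(pts,float).reshape(-1,1,2),K,d).reshape(-1,2)
    r=np.c_[u,np.ones(len(u))]@R.T
    return e+r*((z-e[2])/r[:,2])[:,None]
E
python3 - <<'E'
from h import *
print(readout.sense())
s=snap("top","top0"); print(s["eye"],s["rotation"],s["intrinsics"])
snap("scene","scene0")
E
```

```text
{'t': 0.0, 'q': array([-1.40650462e+00,  5.28456775e-01,  1.43395546e+00,  3.88489818e-05,
        1.18137680e+00, -1.78490539e-01]), 'qd': array([ 1.44760823e-03, -1.68164871e-03, -3.07300810e-04, -2.06534923e-04,
       -1.64957586e-05,  1.90649261e-05]), 'tau': array([ 1.21898040e-03, -4.42349732e+01, -1.78026080e+01, -1.13420281e-04,
        8.37543514e-03,  8.90577724e-06]), 'tcp_pos': array([ 0.20999179, -0.58790356,  0.23832246]), 'tool_rot': array([ 9.85349126e-01,  1.70545867e-01,  2.57580487e-05, -1.09803469e-03]), 'force': array([-0.04837895,  0.04127989,  0.43402905]), 'ft_torque': array([-0.02204279,  0.0137848 ,  0.02194453]), 'gripper_force': 0.0, 'finger_gap': 1.0049273272807207}
[ 0.20650803 -0.0221341   1.41959753] [-0.70147118  0.70659749 -0.07294996  0.05776227] [[475.31033458   0.         252.59203117]
 [  0.         475.31033458 189.68682813]
 [  0.           0.           1.        ]]
```

View pics/top0.png

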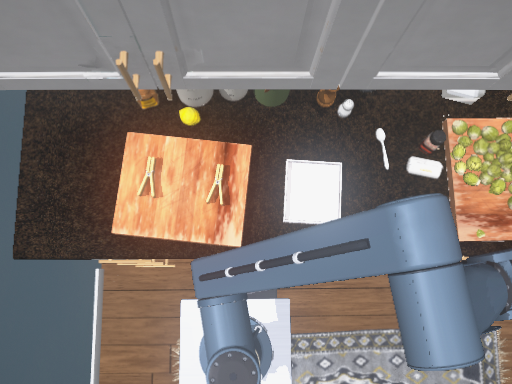

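View pics/scene0.png

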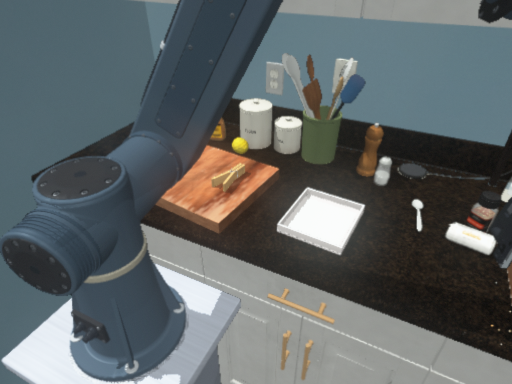

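The top view shows the left clip at about (148,177), the right clip at about (217,185) and the tray at about (313,191). The scene view confirms the layout. I'll enlarge the clips and tray next.

```bash
sed -i 's/R=np.array(s\["rotation"\])/R=Rot.from_quat(s["rotation"]).as_matrix()/; 1a from scipy.spatial.transform import Rotation as Rot' h.py
python3 - <<'E'
from h import *
im=cv2.imread("pics/top0.png")
cv2.imwrite("pics/crop0.png",cv2.resize(im[145:220,125:245],None,fx=6.6,fy=6.6,interpolation=cv2.INTER_CUBIC))
print(back("top0",[(285,160),(341,162),(340,223),(284,222)],0.025))
E
```

```text
[[ 0.55847411 -0.15236898  0.025     ]
 [ 0.55162122 -0.32247706  0.025     ]
 [ 0.36585972 -0.31140006  0.025     ]
 [ 0.37002953 -0.14530599  0.025     ]]
```

View pics/crop0.png

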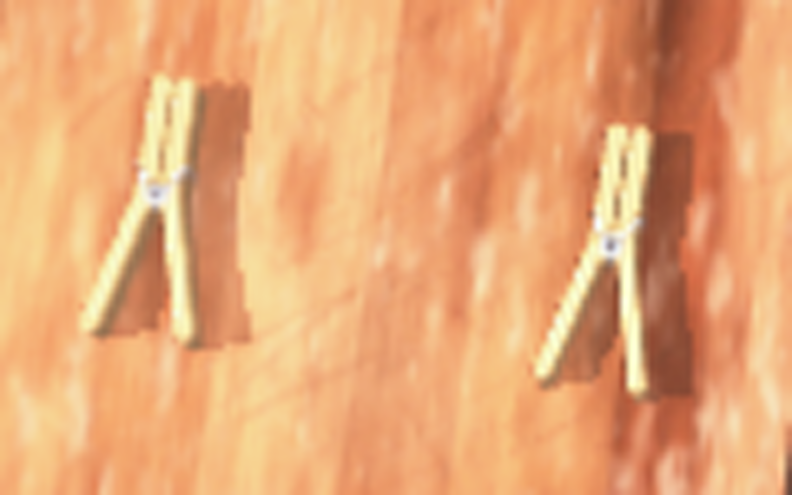

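The crop shows, in crop pixels, the left clip's jaws at (174,78), pivot at (155,192) and handle ends at (93,330) and (188,342). For the right clip they are jaws (629,128), pivot (611,244) and ends (543,380) and (640,393).

Run:
```python
from h import *
c=np.array([(174,78),(155,192),(93,330),(188,342),(629,128),(611,244),(543,380),(640,393)])/6.6+[125,145]-.4
P=back("top0",c,0.066)
for n,p in(("L",P[:4]),("R",P[4:])):
    e=(p[2]+p[3])/2; a=p[0]-e; th=np.arctan2(a[1],a[0]); u=np.array([np.cos(th),np.sin(th)])
    print(n,p[:,:2].round(3).tolist(),"len",np.hypot(*a[:2]),"ang",np.degrees(th),"spot",p[1,:2]-0.045*u, "jaw+10+45", p[0,:2]-.1*u)
s=readout.sense(); M=Rot.from_quat(s["tool_rot"]).as_matrix(); print(M.round(3))
```

```text
L [[0.561, 0.244], [0.509, 0.251], [0.447, 0.276], [0.442, 0.234]] len 0.11660545140845713 ang -5.451482282931986 spot [0.4640424 0.2551336] jaw+10+45 [0.46102355 0.25359179]
R [[0.537, 0.042], [0.484, 0.05], [0.424, 0.079], [0.418, 0.037]] len 0.11689605472186809 ang -7.835740706633165 spot [0.43986499 0.0562403 ] jaw+10+45 [0.4377941  0.05601589]
[[ 0.942  0.336 -0.   ]
 [ 0.336 -0.942  0.002]
 [ 0.    -0.002 -1.   ]]
```

>>> send_rows(commands="85 0 0 0 0.98;85 0 0 0 0.98;85 0 0 0 0.98;85 0 0 0 0.98;85 0 0 0 0.98;85 0 0 0 0.98;85 0 0 0 0.98;85 0.5 -1 0 0;85 0.5 -1 0 0;85 0.5 -1 0 0;85 0.5 -1 0 0;85 0.5 -1 0 0;85 0.5 -1 0 0;85 0.5 -1 0 0;85 0.5 -1 0 0;85 0.5 -1 0 0;85 0.5 -1 0 0;85 0.5 -1 0 0;85 0.5 -1 0 0;85 0.5 -1 0 0", grip_force=20)

```text
t: 1.77
tcp_pos: [0.3745, -0.3474, 0.239]
tool_rot: [0.998, -0.068, -0.0, -0.0]
force: [0.5, 0.1, 0.4]
finger_gap: 0.992
gripper_force: 0.0
```

>>> send_rows(commands="85 0 -1 0.2 0;85 0 -1 0.2 0;85 0 -1 0.2 0;85 0 -1 0.2 0;85 0 -1 0.2 0;85 0 -1 0.2 0;85 0 -1 0.2 0;85 0 -1 0.2 0;85 0 -1 0.2 0;85 0 -1 0.2 0;85 0 -1 0.2 0;85 0 -1 0.2 0;85 0 -1 0.2 0;85 0 -1 0.2 0;85 0 -1 0.2 0;85 0 -1 0.2 0;85 0 -1 0.2 0;85 0 -1 0.2 0;85 0 0 0 0;85 0 0 0 0")

```text
t: 3.43
tcp_pos: [0.4227, 0.0087, 0.167]
tool_rot: [0.998, -0.067, -0.0, 0.0]
force: [-0.1, 0.3, -0.1]
finger_gap: 0.995
gripper_force: 0.0
```

```bash
cat >> h.py <<'E'
def goto(x,y,z,yaw):
    s=readout.sense(); M=Rot.from_quat(s["tool_rot"]).as_matrix(); a=np.degrees(np.arctan2(M[1,0],M[0,0]))
    d=np.array([x,y,z])-s["tcp_pos"]; t=np.radians(yaw)
    N=np.array([[np.cos(t),np.sin(t),0],[np.sin(t),-np.cos(t),0],[0,0,-1]])
    print("t",round(s["t"],2),"tcp",s["tcp_pos"].round(4),"yaw",a.round(2),"gap",s["finger_gap"]*85.4,"F",s["force"].round(1),"q1,q6",s["q"][[0,5]].round(2))
    print("after spin units",((a-yaw)/4).round(2),"shift units",(N.T@d/0.02).round(2))
E
python3 - <<'E'
from h import *
goto(.439,.056,.15,-7.8)
s=snap("wrist","w0")
im=s["pixels"][:,:,::-1]; cv2.imwrite("pics/w0b.png",cv2.resize(im,(800,600)))
E
```

```text
t 3.43 tcp [0.4227 0.0087 0.167 ] yaw -7.65 gap 85.01444008102145 F [-0.1  0.3 -0.1] q1,q6 [-0.24  1.46]
after spin units 0.04 shift units [ 0.49 -2.45  0.85]
```

View pics/w0b.png

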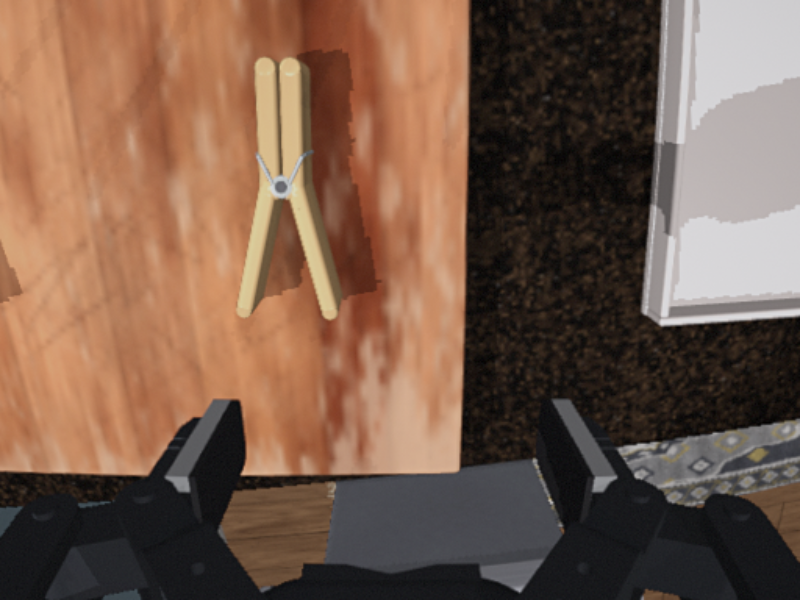

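The wrist picture (800x600) shows the right clip with jaws at (278,66), pivot (281,187) and handle-end tops at (245,312) and (331,314).

Run:
```python
from h import *
p=back("w0",np.array([(278,66),(281,187),(245,311),(331,314)])/1.5625,0.066)
e=(p[2]+p[3])/2; a=p[0]-e; th=np.arctan2(a[1],a[0]); u=np.array([np.cos(th),np.sin(th)])
print(p[:,:2].round(4).tolist(),np.hypot(*a[:2]),np.hypot(*(p[2]-p[3])[:2]),np.degrees(th)); 
q=p[1,:2]-.045*u; print(q, "mid jaws/end", (e+(p[0]-e)*15/115)[:2])
goto(*q,.052,np.degrees(th))
```

```text
[[0.5332, 0.0406], [0.4831, 0.0489], [0.4275, 0.0779], [0.4205, 0.0369]] 0.1105119419949783 0.04160257032410406 -8.753667964231756
[0.43861714 0.05575521] mid jaws/end [0.4382513  0.05523173]
t 3.48 tcp [0.423  0.008  0.1672] yaw -7.73 gap 84.82316269694067 F [-0.2 -0.8 -0.1] q1,q6 [-0.25  1.46]
after spin units 0.26 shift units [ 0.41 -2.48  5.76]
```

>>> send_rows(commands="70 0.2 -0.8 0 0.26;70 0.2 -0.8 0 0;70 0 -0.85 0 0;70 0 0 0.6 0;70 0 0 0.8 0;70 0 0 0.8 0;70 0 0 0.8 0;70 0 0 0.8 0;70 0 0 0.8 0;70 0 0 0.6 0;70 0 0 0.3 0;70 0 0 0.2 0;70 0 0 0 0;70 0 0 0 0")

```text
t: 4.65
tcp_pos: [0.4386, 0.0549, 0.0536]
tool_rot: [0.997, -0.077, 0.0, 0.0]
force: [0.6, 0.2, 0.3]
finger_gap: 0.824
gripper_force: 0.0
```

Run:
```python
from h import *
goto(.4386,.0555,.050,-8.5)
s=snap("wrist","w1")
im=s["pixels"][:,:,::-1]; cv2.imwrite("pics/w1b.png",cv2.resize(im,(800,600)))
```

```text
t 4.65 tcp [0.4386 0.0549 0.0536] yaw -8.87 gap 70.39280553166164 F [0.6 0.2 0.3] q1,q6 [-0.13  1.6 ]
after spin units -0.09 shift units [-0.   -0.03  0.18]
```

View pics/w1b.png

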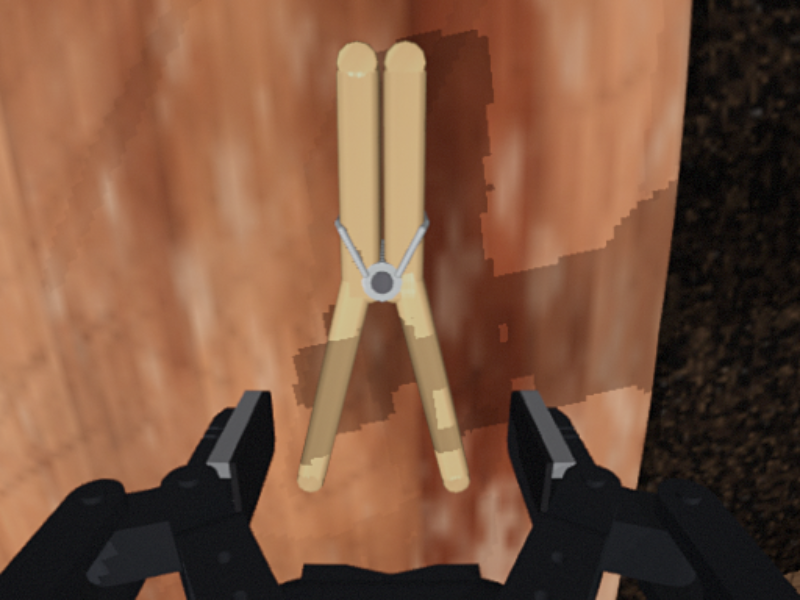

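The fingertips' midline is near column 391 and the clip's near 382, so I'll shift about 2.4 mm and squeeze.

>>> send_rows(commands="70 0 -0.12 0.1 0;60 0 0 0 0;50 0 0 0 0;46 0 0 0 0;46 0 0 0 0;46 0 0 0 0")

```text
t: 5.2
tcp_pos: [0.4386, 0.0578, 0.052]
tool_rot: [0.997, -0.077, 0.0, 0.0]
force: [-0.2, -0.6, 6.0]
finger_gap: 0.55
gripper_force: 17.4
```

>>> send_rows(commands="40 0 0 0 0;36 0 0 0 0;32 0 0 0 0;28 0 0 0 0;24 0 0 0 0;20 0 0 0 0;20 0 0 0 0;20 0 0 0 0;20 0 0 0 0;20 0 0 0 0", grip_force=20)

```text
t: 6.03
tcp_pos: [0.4386, 0.0578, 0.0521]
tool_rot: [0.997, -0.077, 0.0, 0.0]
force: [-1.3, 1.1, 7.5]
finger_gap: 0.532
gripper_force: 18.6
```

The right clip is firm: at 18.6 N it closed only about 1.5 mm (to 45.4 mm). Next I'll release it, lift and go to the left clip.

>>> send_rows(commands="60 0 0 0 0;70 0 0 0 0;70 0 0 0 0;70 0 0 -0.6 0;70 0 0 -1 0;70 0 0 -1 0;70 0 0 -1 0;70 0 0 -1 0;70 0 -1 0 0;70 0 -1 0 -0.8;70 0 -1 0 0;70 0 -1 0 0;70 0 -1 0 0;70 0 -1 0 0;70 0 -1 0 0;70 0 -1 0 0;70 0 -0.7 0 0;70 0 0 0 0;70 0 0 0 0")

```text
t: 7.62
tcp_pos: [0.4574, 0.231, 0.143]
tool_rot: [0.999, -0.048, -0.0, 0.0]
force: [-0.7, -0.2, -0.2]
finger_gap: 0.818
gripper_force: 0.0
```

Run:
```python
from h import *
goto(.462,.2555,.0525,-5.6)
s=snap("wrist","w2")
im=s["pixels"][:,:,::-1]; cv2.imwrite("pics/w2b.png",cv2.resize(im,(800,600)))
```

```text
t 7.62 tcp [0.4574 0.231  0.143 ] yaw -5.54 gap 69.88759925726522 F [-0.7 -0.2 -0.2] q1,q6 [0.25 1.92]
after spin units 0.02 shift units [ 0.11 -1.24  4.52]
```

View pics/w2b.png

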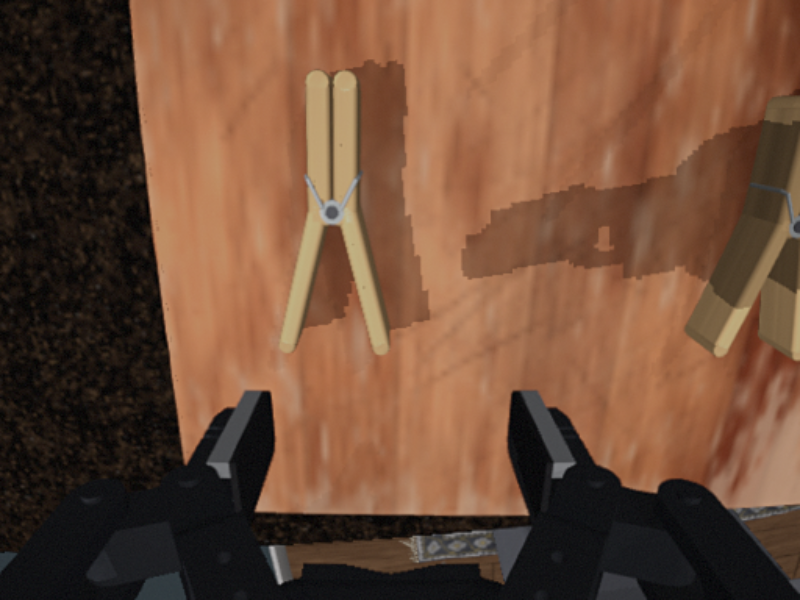

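The left clip has jaws at (331,78), pivot (332,212) and handle ends at (289,346) and (381,348). The right clip still lies at the right edge, seen obliquely.

Run:
```python
from h import *
p=back("w2",np.array([(331,78),(332,212),(289,345),(381,348)])/1.5625,0.066)
e=(p[2]+p[3])/2; a=p[0]-e; th=np.arctan2(a[1],a[0]); u=np.array([np.cos(th),np.sin(th)])
print(p[:,:2].round(4).tolist(),np.degrees(th)); 
q=p[1,:2]-.045*u; print(q, "mid jaws/end", (e+(p[0]-e)*15/115)[:2])
goto(*q,.0525,np.degrees(th))
```

```text
[[0.5575, 0.2429], [0.5066, 0.249], [0.4502, 0.2758], [0.4449, 0.2355]] -6.592429270974417
[0.46194511 0.2541938 ] mid jaws/end [0.46192205 0.2539475 ]
t 7.67 tcp [0.4574 0.2303 0.143 ] yaw -5.59 gap 69.97363559882366 F [-0.5  0.  -0.3] q1,q6 [0.25 1.92]
after spin units 0.25 shift units [ 0.09 -1.21  4.52]
```

>>> send_rows(commands="70 0.09 -0.7 0 0.2;70 0 -0.6 0 0;70 0 0 0.6 0;70 0 0 0.8 0;70 0 0 0.8 0;70 0 0 0.8 0;70 0 0 0.8 0;70 0 0 0.5 0;70 0 0 0.2 0;60 0 0 0 0;50 0 0 0 0;46 0 0 0 0;46 0 0 0 0;46 0 0 0 0")

```text
t: 8.83
tcp_pos: [0.4628, 0.2564, 0.0541]
tool_rot: [0.998, -0.056, 0.001, -0.0]
force: [0.5, -0.4, 0.7]
finger_gap: 0.537
gripper_force: 2.6
```

>>> send_rows(commands="40 0 0 0 0;36 0 0 0 0;32 0 0 0 0;28 0 0 0 0;24 0 0 0 0;20 0 0 0 0;20 0 0 0 0;20 0 0 0 0;20 0 0 0 0;20 0 0 0 0", grip_force=20)

```text
t: 9.67
tcp_pos: [0.463, 0.2567, 0.0549]
tool_rot: [0.998, -0.056, 0.001, -0.0]
force: [-0.4, -0.8, 8.0]
finger_gap: 0.264
gripper_force: 19.3
```

The left clip is limp: it closed to the stop at 22.5 mm. I already hold it by the handles, so I'll lift it and carry it to the tray.

>>> send_rows(commands="18 0 0 0 0;18 0 0 -0.3 0;18 0 0 -0.6 0;18 0 0 -0.8 0;18 0 0 -1 0;18 0 0 -1 0;18 0 0 -0.8 0;18 0 0 -0.5 0;18 0 0.4 0 0;18 0 0.7 0 0;18 0 0.8 0 0;18 0 0.8 0 0;18 0 0.8 0 0;18 0 0.8 0 0;18 0 0.8 0 0;18 0 0.8 0 0;18 0 0.8 0 0;18 0 0.8 0 0;18 0 0.8 0 0;18 0 0.8 0 0", grip_force=30)

```text
t: 11.33
tcp_pos: [0.4407, 0.0743, 0.1524]
tool_rot: [0.998, -0.056, -0.001, 0.0]
force: [0.7, -1.3, -1.0]
finger_gap: 0.252
gripper_force: 29.8
```

>>> send_rows(commands="18 0 0.8 0 0;18 0 0.8 0 0;18 0 0.8 0 0;18 0 0.8 0 0;18 0 0.8 0 0;18 0 0.8 0 0;18 0 0.8 0 0;18 0 0.8 0 0;18 0 0.8 0 0;18 0 0.8 0 0;18 0 0.8 0 0;18 0 0.8 0 0;18 0 0.8 0 0;18 0 0.8 0 0;18 0 0.8 0 0;18 0 0.8 0 0;18 0 0.8 0 0;18 0 0.4 0 0;18 0 0 0 0;18 0 0 0 0")

```text
t: 13.0
tcp_pos: [0.4098, -0.2025, 0.1528]
tool_rot: [0.998, -0.057, -0.001, -0.001]
force: [-0.1, 0.2, -0.9]
finger_gap: 0.253
gripper_force: 29.8
```

Run:
```python
from h import *
goto(.419,-.229,.024,-6.4)
s=snap("wrist","w3")
im=s["pixels"][:,:,::-1]; cv2.imwrite("pics/w3b.png",cv2.resize(im,(800,600)))
```

```text
t 13.0 tcp [ 0.4098 -0.2025  0.1528] yaw -6.51 gap 21.588140033603437 F [-0.1  0.2 -0.9] q1,q6 [-0.7   0.98]
after spin units -0.03 shift units [0.6  1.26 6.44]
```

View pics/w3b.png

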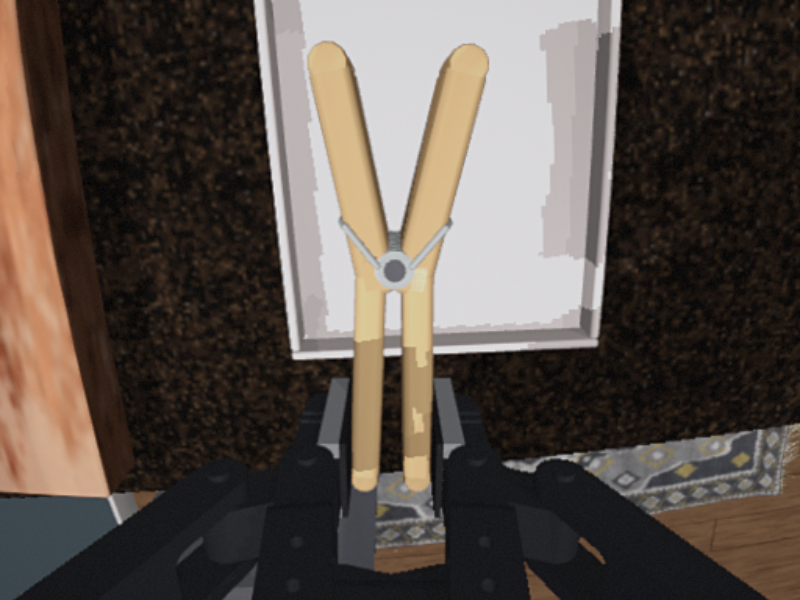

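The clip is held level with its jaws open. The tray's near rim runs from (296,355) to (598,344), and I'll use it to set the target.

Run:
```python
from h import *
p=back("w3",np.array([(296,355),(598,344)])/1.5625,0.025)
d=p[1]-p[0]; d/=np.linalg.norm(d); n=np.array([-d[1],d[0],0])
c=p.mean(0)+n*.095; yaw=np.degrees(np.arctan2(n[1],n[0])); print(p,c,yaw)
yaw_t=-5.0; t=np.radians(yaw_t); u=np.array([np.cos(t),np.sin(t),0])
g=c-.042*u; goto(g[0],g[1],.024,yaw_t)
```

```text
[[ 0.37554309 -0.14686741  0.025     ]
 [ 0.3628732  -0.31346631  0.025     ]] [ 0.46393461 -0.23737083  0.025     ] -4.348988021932236
t 13.05 tcp [ 0.4098 -0.202   0.1528] yaw -6.46 gap 21.673325116892777 F [ 0.7  0.4 -1.3] q1,q6 [-0.7   0.98]
after spin units -0.36 shift units [0.75 1.53 6.44]
```

>>> send_rows(commands="18 0.4 0.8 0 -0.36;18 0.35 0.7 0.4 0;18 0 0 0.8 0;18 0 0 0.8 0;18 0 0 0.8 0;18 0 0 0.8 0;18 0 0 0.8 0;18 0 0 0.7 0;18 0 0 0.5 0;18 0 0 0.3 0;18 0 0 0.2 0;18 0 0 0.1 0;18 0 0 0 0;18 0 0 0 0")

```text
t: 14.22
tcp_pos: [0.4228, -0.2343, 0.0297]
tool_rot: [0.999, -0.044, 0.0, 0.0]
force: [0.4, 0.4, -0.9]
finger_gap: 0.253
gripper_force: 29.8
```

>>> send_rows(commands="18 0 0 0.15 0;18 0 0 0.1 0;18 0 0 0.06 0;18 0 0 0 0;18 0 0 0 0")

```text
t: 14.63
tcp_pos: [0.4224, -0.2342, 0.0231]
tool_rot: [0.999, -0.044, -0.0, -0.0]
force: [-0.3, 0.0, -0.9]
finger_gap: 0.258
gripper_force: 29.8
```

>>> send_rows(commands="18 0 0 0.05 0;18 0 0 0.04 0;18 0 0 0 0;18 0 0 0 0")

```text
t: 14.97
tcp_pos: [0.4225, -0.2343, 0.0219]
tool_rot: [0.999, -0.044, 0.0, 0.0]
force: [-1.5, 0.3, 4.7]
finger_gap: 0.253
gripper_force: 30.2
```

Contact with the floor shows as +4.7 N, so I'll open slowly and then rise.

>>> send_rows(commands="26 0 0 0 0;31 0 0 0 0;36 0 0 0 0;41 0 0 0 0;46 0 0 0 0;50 0 0 0 0;58 0 0 0 0;66 0 0 0 0;66 0 0 0 0;66 0 0 -0.2 0;66 0 0 -0.5 0;66 0 0 -0.8 0;66 0 0 -1 0;66 0 0 -1 0;66 0 0 -1 0;66 0 0 -1 0;66 0 0 -1 0;66 0 0 -0.5 0;66 0 0 0 0;66 0 0 0 0", grip_force=20)

```text
t: 16.63
tcp_pos: [0.4226, -0.2343, 0.1623]
tool_rot: [0.999, -0.044, 0.001, 0.001]
force: [0.7, 0.4, -0.0]
finger_gap: 0.768
gripper_force: 0.0
```

Run:
```python
from h import *
goto(.422,-.234,.16,-5)
a=snap("wrist","w4")["pixels"]; b=snap("top","top1")["pixels"]
cv2.imwrite("pics/fin.png",np.hstack([cv2.resize(a,(400,300)),cv2.resize(b[110:260,100:300],(400,300))])[:,:,::-1])
```

```text
t 16.63 tcp [ 0.4226 -0.2343  0.1623] yaw -5.0 gap 65.62116391728965 F [ 0.7  0.4 -0. ] q1,q6 [-0.74  0.92]
after spin units 0.0 shift units [-0.03 -0.01  0.12]
```

View pics/fin.png

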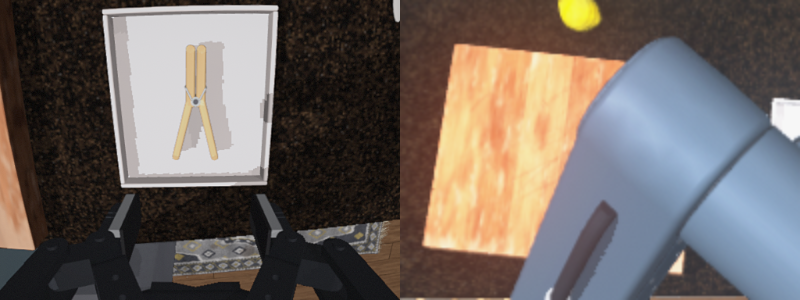

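The clip lies flat and closed in the middle of the tray, at (195,102) in the left panel, with the gripper well clear. The arm hides the firm clip in the right panel. It was last seen lying in place after its release, at the right edge of the wrist picture.

```bash
python3 -c "from station import sign_off; print(sign_off())"
```

```text
the job is handed in; nothing more can be done
None
```

The left clip was the limp one: it closed to 22.5 mm when squeezed, while the right stopped at 45.4 mm; the left now lies flat in the tray, the right was left lying where it was on the board, and the job was handed in at 16.6 s.

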